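# Put the polish bottles away in the bench crate

## Task

Put the two capped glass bottles standing on the bench away in the divided crate: each upright on the cork pad of an empty cell, one bottle per cell. They hold liquid, so keep them upright, set them down gently rather than dropping them, and leave the tins in the crate and the other things on the bench where they are.

Things in the scene. Friction and masses are not known exactly. Their poses are not given: they have to be found in the camera images.
- tall_bottle: taller of the two capped bottles: round amber glass with a paper label, body 62 mm in diameter up to 84 mm, shoulder narrowing to the cap at 105 mm; straight black ribbed cap 40 mm in diameter from 105 to 147 mm (the top). About 0.26 kg, stands on the bench. Origin: centre of its underside, z up
- short_bottle: shorter of the two capped bottles: round amber glass with a paper label, body 68 mm in diameter up to 66 mm, shoulder narrowing to the cap at 82 mm; straight black ribbed cap 46 mm in diameter from 82 to 124 mm (the top). About 0.25 kg, stands on the bench. Origin: centre of its underside, z up
- crate: open plywood crate fixed to the bench, 188 mm (its x) by 270 mm (its y), walls 70 mm high and 6 mm thick, floor 6 mm thick; 6 mm dividers as high as the walls make 2 (x) by 3 (y) square cells, 82 mm inside, centres at x = -44, +44 mm and y = -88, 0, +88 mm. Origin: centre of its underside; its yaw is that of the crate
- pad1: round cork pad, 72 mm in diameter, 3 mm thick, fixed on the floor in the centre of an empty cell of the crate (which cell varies; three cells have pads, and these are the empty ones). Origin: centre of its underside, on the crate floor (6 mm above the bench)
- pad2: round cork pad, 72 mm in diameter, 3 mm thick, fixed on the floor in the centre of an empty cell of the crate (which cell varies; three cells have pads, and these are the empty ones). Origin: centre of its underside, on the crate floor (6 mm above the bench)
- pad3: round cork pad, 72 mm in diameter, 3 mm thick, fixed on the floor in the centre of an empty cell of the crate (which cell varies; three cells have pads, and these are the empty ones). Origin: centre of its underside, on the crate floor (6 mm above the bench)
- tin1: loose round metal tin, 62 mm in diameter, 50 mm high, standing in another cell of the crate; stays there. Origin: centre of its underside
- tin2: loose round metal tin, 62 mm in diameter, 56 mm high, standing in another cell of the crate; stays there. Origin: centre of its underside
- tin3: loose round metal tin, 62 mm in diameter, 44 mm high, standing in another cell of the crate; stays there. Origin: centre of its underside
- jar: bystander: wide low amber glass jar with a steel lid, 76 mm in diameter, 73 mm high, standing on the bench near the bottles. Origin: centre of its underside
- cup: bystander: open white ceramic cup, 76 mm in diameter, 75 mm high, standing on the bench near the bottles. Origin: centre of its underside
- hammer: bystander: hammer 240 mm long lying on the far part of the bench. Origin: on the bench under its middle, x along the handle towards the head
- mandrel: bystander: tapered steel ring mandrel 272 mm long, lying on the far part of the bench. Origin: on the bench under its middle, x towards the thin end
- plaster: bystander: white plaster block 100 x 70 x 45 mm lying on the left of the bench. Origin: centre of its underside
Things that resemble listed ones, but are neither listed nor needed, are in the scene too. Leave any blue look-alike of the tall_bottle alone.

How it is judged:
At the end, for the whole second after the job is handed in: Each bottle stands upright (within 0.1 rad) and at rest on the cork pad of a cell, its centre within 20 mm of the pad's centre and its underside no more than 5 mm above the pad; the tins still stand upright in their cells. Either bottle may take any of the three empty cells (((horizontal distance between tall_bottle and pad1 below 0.02 m and z of tall_bottle in the frame of pad1 below 0.008 m) or (horizontal distance between tall_bottle and pad2 below 0.02 m and z of tall_bottle in the frame of pad2 below 0.008 m) or (horizontal distance between tall_bottle and pad3 below 0.02 m and z of tall_bottle in the frame of pad3 below 0.008 m)) and angle between each of tall_bottle, short_bottle, tin1, tin2, tin3's own z axis and vertical below 0.1 rad and linear speed of each of tall_bottle, short_bottle below 0.02 m/s and ((horizontal distance between short_bottle and pad1 below 0.02 m and z of short_bottle in the frame of pad1 below 0.008 m) or (horizontal distance between short_bottle and pad2 below 0.02 m and z of short_bottle in the frame of pad2 below 0.008 m) or (horizontal distance between short_bottle and pad3 below 0.02 m and z of short_bottle in the frame of pad3 below 0.008 m))); the robot touches nothing.
It fails at once if a bottle is tipped more than 40 degrees (angle between any of tall_bottle, short_bottle's own z axis and vertical above 0.7 rad).
It fails at once if a bottle is dropped (falls free of the fingers by more than about 20 mm) or rammed into the crate (more than 60 N) (contact force between any of tall_bottle, short_bottle and pad1 above 60 N or contact force between any of tall_bottle, short_bottle and pad2 above 60 N or contact force between any of tall_bottle, short_bottle and pad3 above 60 N or contact force between any of tall_bottle, short_bottle and crate above 60 N or (contact force between tall_bottle and the fingers below 0.01 N and linear speed of tall_bottle above 0.6 m/s) or (contact force between short_bottle and the fingers below 0.01 N and linear speed of short_bottle above 0.6 m/s)).
It fails at once if a tin is shifted more than 25 mm, out of its cell (distance of any of tin1, tin2, tin3 from where it was at the start of the episode above 0.025 m).
It fails at once if a bystander on the bench is moved more than 25 mm (distance of any of jar, cup, hammer, mandrel, plaster from where it was at the start of the episode above 0.025 m).
It also fails if it takes over 58 s, if anything falls off the work surface, if the arm or the gripper's body presses on something with over 40 N, if the wrist force passes 120 N, or if a joint passes its speed limit or range.

## Robot

A 6-joint arm with a two-finger parallel gripper is mounted at the origin on the work surface. World frame = base frame: x ahead of the robot, y to its left, z up, the work surface at z = 0. Lengths are in m, angles in rad, forces in N, time in s.
With the tool pointing down it reaches from about 0.375 to 0.9 m from the base axis. Payload 3.1 kg.
Tool frame: the origin (TCP) lies midway between the tips of the shut fingers; the grasp point (between the pads) lies 19 mm behind it; z points along the fingers, y is the line along which they close (so a half turn about z gives the same grasp; the last joint's range is limited). The gripper opens to 87 mm and grips with 3 to 60 N. Pads are 19 mm wide; open, the fingers measure 117 mm over their backs; the gripper's body (75 mm by 190 mm) begins 51 mm behind the grasp point.
Start: joints at [-1.294, 0.527, 1.433, -0, 1.181, -0.178], TCP at [0.275, -0.561, 0.223] pointing down, gripper open.
Joint ranges: [-3.08, 3.08], [-0.75, 2.2], [0.22, 2.44], [-1.43, 4.57], [0, 2.65], [-2.85, 2.85]. Speed limits (rad/s): [2.79, 2.79, 3.14, 3.14, 3.14, 3.14].

## Interface

Orientations are given as a unit quaternion [x, y, z, w].
In Python, from rig import robot gives the robot as it stands.
- The arm moves only by the shell command python3 -m jog 'ROWS' [FORCE]. ROWS is a JSON object of lists of equal length, an entry for each row: "dp": the shift along the tool's x, y, z in mm, a list of three; "delta_rot": the turn, a rotation vector about the tool's x, y, z in rad, a list of three; "gripper": the opening, from -1 (shut) to 1 (fully open). A call has 1 to 12 rows; each row is the pose to reach, as a shift and turn from the pose commanded when the call began, along the tool's axes at that moment; what a row does not reach only later rows make up. A row lasts 1/10 s, in which the tool goes at most 50 mm and 8.59 degrees, less where a joint would pass 70% of its speed; a pose out of reach is approached as far as the arm can. A call with a gripper value outside its range is refused whole. The fingers move at their own pace and stop on an object; FORCE is the grip in N (left out, the last holds). Time passes only in rows, so rows that repeat a pose let the fingers close. It gives the time, the measured TCP pose, the force, the opening and the grip force at its end, in the units of the state.
- robot.get_obs(): the state, without advancing time (a new reading comes with each control period).
- robot.camera(name): name is "scene" or "side" or "wrist"; returns the picture (400x640x3 uint8, red, green, blue); there is no depth.
- robot.camera_model(name): a dict with "fx", "fy", "cx", "cy" (pixels), "xyz" and "orientation" of the camera in the world; the wrist camera has in their place "T_tool_cam" (4x4, takes a point from camera to tool coordinates, whose origin is the TCP and whose axes are the flange's). Camera axes: x right, y down, z forward; pixel columns grow to the right and rows downward; lengths in m; the calibration is good to about 2 mm. A picture is of the moment at which its call begins: read the wrist's pose just before it. camera_model takes no time and is no camera call.
- robot.hand_in(): hands the job in; it is judged then, once.
Trained networks look in the newest picture that a camera, given by its name, has taken for a name from the list of things; names that differ only in an ending like _2 or _b are one class to them, and where a whole thing is asked for, a point or a joint stands for the part that bears it (a point fixed in the world has none). Each returns a list of dicts, best first, with "score" (0 to 1); they miss things now and then, are a little off and sometimes report something else, mostly with a low value. They report only what shows in the picture. A call takes as long as a camera call. They do not tell look-alikes from the thing itself.
- robot.search_frame(name, camera): "rect" ([left, top, right, bottom] in pixels, round what is visible of it).
The state is a dict: "time": time; "q": joint angles; "joint_velocities": joint speeds; "joint_torque": joint torques, N m; "position": TCP position; "tool_rot": TCP orientation; "ft_force": force on the tool from outside, world axes, zero at the start; "moment": the same for the moment, N m; "grip_width": finger opening in m; "grip_force": force on a finger pad.
Only numpy, scipy, OpenCV 4.12 (cv2) and the standard library are available. Lean on these libraries where they do the work, as an engineer would, in place of code of your own. Each camera call takes 0.05 s, during which the arm holds its last target. There are 200 camera calls.

## Working session

There is one attempt and no reset: what is moved stays moved. The work goes in short steps, Python scripts to look and compute and a shell command to move; the robot and the scene stay as the last step left them, time stands still between calls to the robot, and variables do not carry over. Pictures are saved under pics/ and viewed, at most 10 in all, crops included, and the job is handed in when it is done.

```bash
mkdir -p pics; ls
cat > h.py <<'E'
import numpy as np, cv2
from rig import robot
from scipy.spatial.transform import Rotation as R
def cam(n):
    m=robot.camera_model(n)
    K=np.array([[m['fx'],0,m['cx']],[0,m['fy'],m['cy']],[0,0,1.]])
    if 'T_tool_cam' in m:
        o=robot.get_obs();T=np.eye(4);T[:3,:3]=R.from_quat(o['tool_rot']).as_matrix();T[:3,3]=o['position'];T=T@np.array(m['T_tool_cam'])
    else:
        T=np.eye(4);T[:3,:3]=R.from_quat(m['orientation']).as_matrix();T[:3,3]=m['xyz']
    return K,T
def px2z(K,T,u,v,z):
    d=T[:3,:3]@np.linalg.inv(K)@np.array([u,v,1.]);p=T[:3,3];return p+d*(z-p[2])/d[2]
def proj(K,T,P):
    c=(np.atleast_2d(P)-T[:3,3])@T[:3,:3];q=c@K.T;return q[:,:2]/q[:,2:]
def tri(rays):
    A=np.zeros((3,3));b=np.zeros(3)
    for K,T,u,v in rays:
        d=T[:3,:3]@np.linalg.inv(K)@np.array([u,v,1.]);d/=np.linalg.norm(d);M=np.eye(3)-np.outer(d,d);A+=M;b+=M@T[:3,3]
    return np.linalg.solve(A,b)
def snap(n,f):
    KT=cam(n);im=robot.camera(n);cv2.imwrite('pics/'+f,im[:,:,::-1]);return im,KT
E
python3 - <<'E'
from h import *
for n in ['scene','side','wrist']:
    im,(K,T)=snap(n,n+'0.png'); print(n,K[0,0],T.round(3).tolist())
    if n!='wrist':
        for t in ['tall_bottle','short_bottle','crate','pad1','tin1','jar','cup']:
            print(t,[(np.round(r['rect']).tolist(),round(r['score'],2)) for r in robot.search_frame(t,n)])
print(robot.get_obs())
a=cv2.imread('pics/scene0.png');
E
```

```text
pics
scene 366.38576303149785 [[0.737, 0.537, -0.409, 0.933], [0.676, -0.589, 0.444, -0.305], [-0.002, -0.604, -0.797, 0.726], [0.0, 0.0, 0.0, 1.0]]
tall_bottle [([278.0, 86.0, 298.0, 139.0], 0.94), ([325.0, 92.0, 348.0, 147.0], 0.76), ([296.0, 110.0, 321.0, 168.0], 0.7), ([356.0, 94.0, 393.0, 129.0], 0.24)]
short_bottle [([266.0, 150.0, 294.0, 192.0], 0.92)]
crate [([134.0, 185.0, 288.0, 317.0], 0.87)]
pad1 [([244.0, 238.0, 275.0, 257.0], 0.8), ([162.0, 269.0, 196.0, 297.0], 0.78), ([189.0, 227.0, 222.0, 246.0], 0.56)]
tin1 [([145.0, 226.0, 180.0, 258.0], 0.91), ([200.0, 244.0, 234.0, 278.0], 0.67), ([228.0, 202.0, 256.0, 227.0], 0.64), ([208.0, 307.0, 329.0, 400.0], 0.38)]
jar [([320.0, 180.0, 351.0, 224.0], 0.65)]
cup [([356.0, 138.0, 386.0, 178.0], 0.78)]
side 363.5329148510383 [[-0.983, -0.091, 0.159, 0.418], [-0.182, 0.589, -0.787, 0.79], [-0.022, -0.803, -0.595, 0.589], [0.0, 0.0, 0.0, 1.0]]
tall_bottle [([330.0, 221.0, 372.0, 293.0], 0.8), ([340.0, 192.0, 374.0, 248.0], 0.67), ([387.0, 205.0, 421.0, 274.0], 0.63)]
short_bottle [([343.0, 170.0, 366.0, 212.0], 0.9)]
crate [([30
[... 417 characters left out ...]
[-1.29350437e+00,  5.27448744e-01,  1.43273035e+00,  3.62430324e-05,
        1.18140586e+00, -1.78483505e-01]), 'joint_velocities': array([ 8.49500729e-04,  1.48416741e-03,  1.12309474e-05,  7.43562763e-04,
       -7.65945482e-04, -1.09590996e-03]), 'joint_torque': array([-4.14010731e-05, -4.39972866e+01, -1.76985061e+01,  6.34426670e-02,
        5.02017676e-02, -1.83386260e-05]), 'position': array([ 0.27513405, -0.56114198,  0.22257024]), 'tool_rot': array([9.74147326e-01, 2.25913670e-01, 1.69344369e-05, 3.01305708e-06]), 'ft_force': array([-0.4714314 , -0.21200592, -0.20137029]), 'moment': array([-0.00530574,  0.01766017,  0.00052617]), 'grip_force': 0.0, 'grip_width': 0.08682629838871378}
```

View pics/scene0.png

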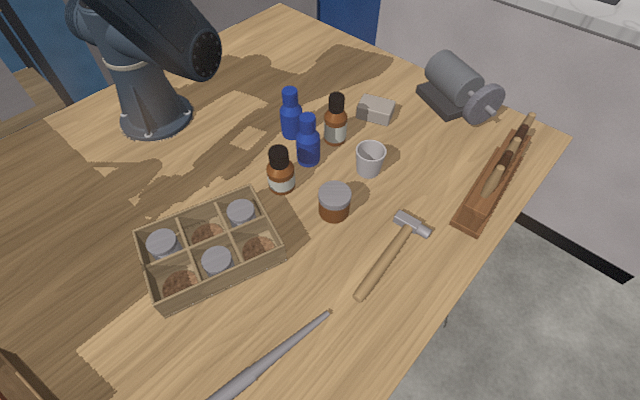

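View pics/side0.png

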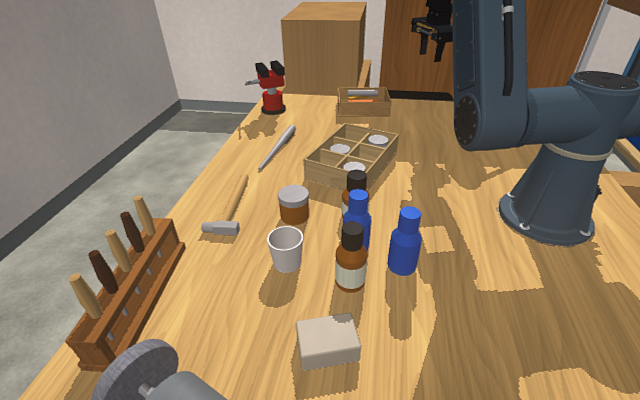

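Run:
```python
from h import *
import cv2
a=cv2.imread('pics/scene0.png')[70:240,230:410];b=cv2.imread('pics/side0.png')[150:320,250:430]
cv2.imwrite('pics/crop0.png',np.hstack([cv2.resize(a,(400,378),interpolation=2),cv2.resize(b,(400,378),interpolation=2)]))
```

```text
(no output)
```

View pics/crop0.png

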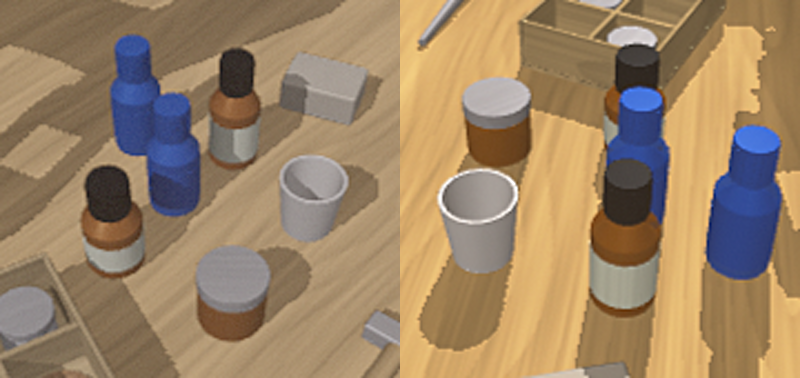

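The amber bottles are the targets: tall at scene (336,120) / side (351,257), short at scene (280,170) / side (356,195). The look-alikes are blue bottles at scene (289,112) and (308,139), plus the amber jar at (334,200), and the crop confirms the choice. Pads show at scene (259,248), (179,283) and (206,233); the tins are in the other cells.

```bash
cat >> h.py <<'E'
from scipy.optimize import least_squares
C={s:cam(s) for s in ('scene','side')}
PROF={'tall':[(.031,0),(.031,.084),(.02,.105),(.02,.147)],'short':[(.034,0),(.034,.066),(.023,.082),(.023,.124)],'jar':[(.038,0),(.038,.073)],'cup':[(.03,0),(.038,.075)],'tin':[(.031,0),(.031,.05)]}
th=np.linspace(0,2*np.pi,40)
def pts(kind,x,y,s=1,z0=0):
    return np.vstack([np.c_[x+r*np.cos(th),y+r*np.sin(th),0*th+z0+h*s] for r,h in PROF[kind]])
def bbox(KT,P):
    q=proj(*KT,P);return np.r_[q.min(0),q.max(0)]
def fit(kind,views,scale=True):  # views: list of (KT, rect, mask)
    def f(p): return np.concatenate([(bbox(KT,pts(kind,p[0],p[1],p[2] if scale else 1))-np.array(r))[list(m)] for KT,r,m in views])
    K,T=views[0][0];r=views[0][1];g=px2z(K,T,(r[0]+r[2])/2,(r[1]+r[3])/2,.06)
    s=least_squares(f,[g[0],g[1],1.] if scale else g[:2],loss='soft_l1');return s.x.round(4),s.fun.round(1)
E
cat > a.py <<'E'
from h import *
A=(0,1,2,3);S,D=C['scene'],C['side']
print('tall',fit('tall',[(S,[325,92,348,147],A),(D,[330,221,372,293],A)]))
print('short',fit('short',[(S,[266,150,294,192],A),(D,[343,170,366,212],(0,1))]))
print('blue1',fit('tall',[(S,[278,86,298,139],A),(D,[387,205,421,274],A)]))
print('blue2',fit('tall',[(S,[296,110,321,168],A),(D,[340,192,374,248],(0,1,2))]))
print('jar',fit('jar',[(S,[320,180,351,224],A),(D,[275,185,313,226],A)]))
print('cup',fit('cup',[(S,[356,138,386,178],A),(D,[269,226,303,273],A)]))
K,T=S
for u,v,h in [(259.5,247.5,.009),(179,283,.009),(205.5,236.5,.009)]: print('pad',px2z(K,T,u,v,h).round(3))
for u,v,r in [(162,242,(145,226,180,258)),(217,261,(200,244,234,278)),(241,211,(228,202,256,227))]: print('tin',px2z(K,T,u,v,.056).round(3))
for u,v in [(134,232),(254,188),(284,244),(157,309)]: print('corner',px2z(K,T,u,v,.07).round(3))
E
python3 a.py
```

```text
tall (array([0.459 , 0.2863, 0.9981]), array([-0.8, -0.2,  0. ,  0.4,  1.2,  0.1, -8.5,  0.5]))
short (array([0.4603, 0.0714, 0.9477]), array([-1.4, -6.1, -0. ,  1.8, -1. ,  2.4]))
blue1 (array([0.3469, 0.2177, 0.9924]), array([-1.6,  0.2,  2.7,  2.1, -0.3, -0. ,  0.7,  0.6]))
blue2 (array([0.4518, 0.1864, 0.984 ]), array([ 0.1,  0.2, -0.4, -2.1,  0.8, -0.3, -3.5]))
jar (array([0.6171, 0.0974, 0.9817]), array([-2.1, -0.1,  0.5,  0.1,  0.6,  0.1, -5.2,  0.5]))
cup (array([0.5929, 0.2573, 1.0152]), array([-1.8,  0. , -1. , -0.1, -3. , -0.1, -0.2,  1. ]))
pad [ 0.564 -0.094  0.009]
pad [ 0.503 -0.264  0.009]
pad [ 0.452 -0.158  0.009]
tin [ 0.427 -0.237  0.056]
tin [ 0.548 -0.187  0.056]
tin [ 0.489 -0.073  0.056]
corner [ 0.374 -0.265  0.07 ]
corner [ 0.471 -0.016  0.07 ]
corner [ 0.627 -0.073  0.07 ]
corner [ 0.553 -0.324  0.07 ]
```

```bash
python3 -m jog '{"dp":[[206,-211,-150],[206,-211,-150],[206,-211,-150],[206,-211,-150],[206,-211,-150],[206,-211,-150],[413,-422,-177],[413,-422,-177],[413,-422,-177],[413,-422,-177],[413,-422,-177],[413,-422,-177]],"delta_rot":[[0,0,-0.55],[0,0,-0.55],[0,0,-0.55],[0,0,-0.55],[0,0,-0.55],[0,0,-0.55],[0,0,-1.115],[0,0,-1.115],[0,0,-1.115],[0,0,-1.115],[0,0,-1.115],[0,0,-1.115]],"gripper":[1,1,1,1,1,1,1,1,1,1,1,1]}'
```

```text
time: 2.05
position: [0.4524, -0.0226, 0.397]
tool_rot: [0.707, 0.707, 0.0, 0.001]
ft_force: [0.9, -0.3, -0.1]
grip_width: 0.087
grip_force: 0.0
```

```bash
python3 -m jog '{"dp":[[22,8,0],[22,8,0],[22,8,0]],"delta_rot":[[0,0,0],[0,0,0],[0,0,0]],"gripper":[1,1,1]}'
cat > w.py <<'E'
from h import *
import sys,json
im,KT=snap('wrist',sys.argv[1]+'.png')
out={'K':KT[0].tolist(),'T':KT[1].tolist()}
for t in ['tall_bottle','short_bottle','pad1','tin1','jar']:
    out[t]=[np.round(r['rect'],1).tolist() for r in robot.search_frame(t,'wrist') if r['score']>.3]; print(t,out[t])
json.dump(out,open(sys.argv[1]+'.json','w'))
print(robot.get_obs()['position'],KT[1][:3,3])
E
python3 w.py w1
```

```text
time: 2.35
position: [0.46, -0.0025, 0.3963]
tool_rot: [0.707, 0.708, -0.0, 0.0]
ft_force: [-0.2, -0.2, -0.5]
grip_width: 0.0869
grip_force: 0.0
tall_bottle [[291.4, 14.9, 331.9, 80.2], [222.1, 2.1, 272.6, 49.6], [303.9, 0.0, 330.4, 11.5], [284.2, 273.7, 318.0, 300.0]]
short_bottle [[303.1, 101.6, 343.7, 143.8]]
pad1 [[298.2, 223.1, 335.6, 249.1], [351.8, 195.6, 388.5, 230.3], [328.8, 278.1, 357.6, 300.3]]
tin1 [[283.9, 274.2, 317.2, 300.0], [311.9, 181.1, 346.2, 223.0], [344.0, 240.0, 368.5, 249.7]]
jar [[381.2, 80.5, 441.1, 131.2]]
[ 0.46001168 -0.00366753  0.39626764] [0.46096837 0.06631996 0.55869665]
```

View pics/w1.png

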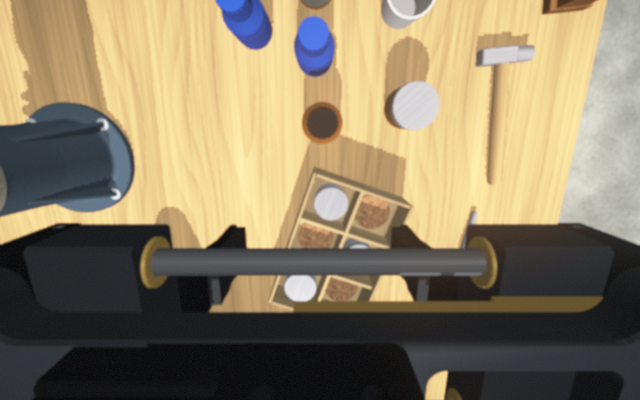

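The wrist view shows the short bottle's cap from above at (322,122), the blue bottle at (315,45), the jar at (415,105), and the crate at the bottom with pads near (372,212), (317,236) and (343,289). I'll move back over the crate for a clear view.

```bash
python3 -m jog '{"dp":[[-130,40,0],[-130,40,0],[-130,40,0],[-130,40,0],[-130,40,0]],"delta_rot":[[0,0,0],[0,0,0],[0,0,0],[0,0,0],[0,0,0]],"gripper":[1,1,1,1,1]}'; python3 w.py w2
```

```text
time: 3.15
position: [0.4998, -0.1336, 0.3958]
tool_rot: [0.708, 0.706, -0.0, -0.001]
ft_force: [-0.5, 1.1, 0.4]
grip_width: 0.0871
grip_force: 0.0
tall_bottle []
short_bottle [[275.3, 4.4, 321.9, 67.2]]
pad1 [[307.1, 215.6, 336.7, 246.0], [276.9, 153.8, 316.3, 190.7], [332.3, 126.7, 375.1, 167.6], [363.3, 0.0, 423.1, 53.3]]
tin1 [[320.1, 174.4, 358.3, 208.2], [261.6, 199.5, 297.7, 239.2], [290.0, 108.0, 325.8, 150.1]]
jar [[361.6, 0.0, 419.9, 54.9]]
[ 0.49994043 -0.13156506  0.39662517] [ 0.50126617 -0.06515242  0.55836968]
```

View pics/w2.png

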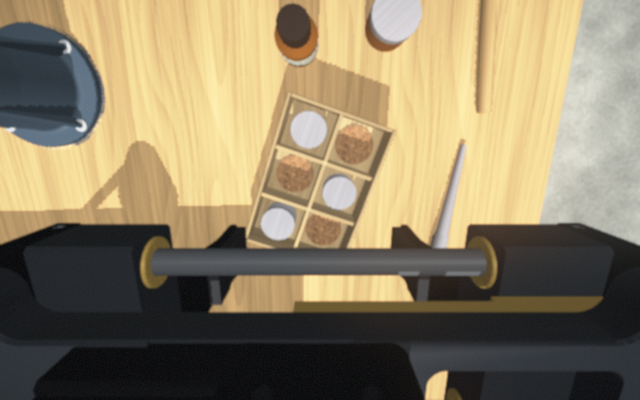

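The w2 view shows the crate clearly: pads at (354,145), (295,172) and (323,231); tins at (309,129), (340,192) and (278,221); short bottle at (297,35).

```bash
cat > b.py <<'E'
from h import *
import json
W={n:json.load(open(n+'.json')) for n in ('w1','w2')}
for n in W: C[n]=(np.array(W[n]['K']),np.array(W[n]['T']))
A=(0,1,2,3)
v=[(C['w1'],[303.1,101.6,343.7,143.8],A),(C['w2'],[275.3,4.4,321.9,67.2],A),(C['scene'],[266,150,294,192],A),(C['side'],[343,170,366,212],(0,1,2))]
print('short',fit('short',v),fit('short',v[:2]))
# cap top by triangulation
print('cap tri',tri([(*C['w1'],322,122.5),(*C['w2'],293.5,19)]))
pad={(1,1):[(354,145),(259.5,247.5)],(-1,0):[(295,172),(205.5,236)],(1,-1):[(323,231),(179,283)]}
for k,(a,b) in pad.items(): print('pad',k,tri([(*C['w2'],*a),(*C['scene'],*b)]).round(4),px2z(*C['w2'],*a,.009).round(4),px2z(*C['scene'],*b,.009).round(4))
def f(p,n):
    c,s=np.cos(p[2]),np.sin(p[2]);r=[]
    for k,ab in pad.items():
        P=[p[0]+c*.044*k[0]-s*.088*k[1],p[1]+s*.044*k[0]+c*.088*k[1],.009]
        for nn,uv in zip(('w2','scene'),ab):
            if nn in n: r+=list(proj(*C[nn],P)[0]-uv)
    return np.array(r)
for n in (['w2'],['scene'],['w2','scene']):
    s=least_squares(f,[.51,-.17,-.33],args=(n,));print(n,s.x.round(4),s.fun.round(1))
p=s.x;print(proj(*C['w2'],[[p[0]+np.cos(p[2])*a-np.sin(p[2])*b,p[1]+np.sin(p[2])*a+np.cos(p[2])*b,.07] for a,b in [(-.094,.135),(.094,.135)]]))
for k in pad: c,q=np.cos(p[2]),np.sin(p[2]);print(k,(p[0]+c*.044*k[0]-q*.088*k[1]).round(4),(p[1]+q*.044*k[0]+c*.088*k[1]).round(4))
E
python3 b.py
```

```text
short (array([0.4695, 0.0669, 0.9527]), array([-0.1, -0.1,  0.2,  0.1,  0.5,  0.2, -2.2,  0.2, -0.2, -3.4,  1.3,
        4.8, -4.4,  0.8,  0.9])) (array([0.4698, 0.0669, 0.9593]), array([ 0.1, -0.1,  0.4,  0. ,  0.6, -0. , -2. ,  0.1]))
cap tri [0.46752657 0.06794473 0.13226872]
pad (1, 1) [ 0.568  -0.0998  0.0192] [ 0.5676 -0.1034  0.009 ] [ 0.5644 -0.094   0.009 ]
pad (-1, 0) [ 0.4548 -0.1556  0.0119] [ 0.4558 -0.1541  0.009 ] [ 0.4514 -0.1569  0.009 ]
pad (1, -1) [ 0.5107 -0.2668  0.0244] [ 0.5096 -0.2747  0.009 ] [ 0.5031 -0.2642  0.009 ]
['w2'] [ 0.4972 -0.1722 -0.3446] [ 0.4  0.4  0.   1.6 -0.4 -2.3]
['scene'] [ 0.4923 -0.167  -0.3225] [-1.9  0.4  1.1 -1.3  0.8  1. ]
['w2', 'scene'] [ 0.4955 -0.1698 -0.3375] [-0.7 -1.1 -2.   2.6 -0.9  0.6  1.3  0.2 -0.9 -3.4  0.   2.5]
[[287.16537802  89.16407286]
 [396.22550599 129.06681207]]
(1, 1) 0.5662 -0.1014
(-1, 0) 0.454 -0.1553
(1, -1) 0.5079 -0.2675
```

```bash
python3 -m jog '{"dp":[[199,-31,0],[199,-31,0],[199,-31,0],[199,-31,0],[199,-31,180],[199,-31,180],[199,-31,180],[199,-31,180],[199,-31,180],[199,-31,180],[199,-31,220],[199,-31,220]],"delta_rot":[[0,0,0],[0,0,0],[0,0,0],[0,0,0],[0,0,0],[0,0,0],[0,0,0],[0,0,0],[0,0,0],[0,0,0],[0,0,0],[0,0,0]],"gripper":[1,1,1,1,1,1,1,1,1,1,1,1]}'
python3 - <<'E'
from h import *
im,KT=snap('wrist','w3.png')
print(proj(*KT,[[.469,.067,.124],[.567,-.101,.009]]))
E
```

```text
time: 4.65
position: [0.4682, 0.0665, 0.1757]
tool_rot: [0.707, 0.707, -0.001, -0.001]
ft_force: [-1.0, -0.6, -0.4]
grip_width: 0.0873
grip_force: 0.0
[[318.13380777 214.36756494]
 [393.35842021 310.21654513]]
```

View pics/w3.png

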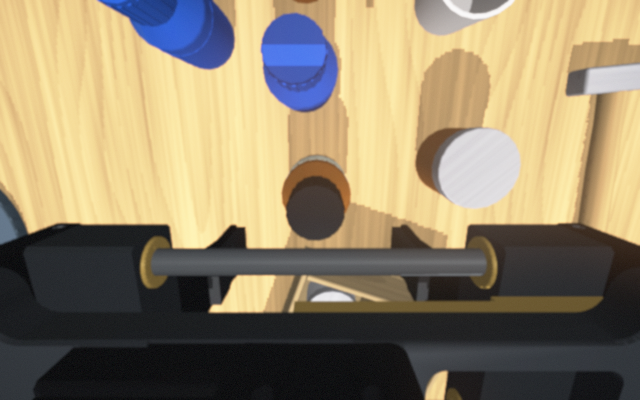

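The close view shows the cap's centre at (315,209), against a predicted (318,214). That is about 4 mm further in +y and 2 mm less in x. Descending and gripping.

```bash
python3 -m jog '{"dp":[[4,-1,40],[4,-1,70],[4,-1,85],[4,-1,85],[4,-1,85],[4,-1,85],[4,-1,85],[4,-1,85],[4,-1,85],[4,-1,85]],"delta_rot":[[0,0,0],[0,0,0],[0,0,0],[0,0,0],[0,0,0],[0,0,0],[0,0,0],[0,0,0],[0,0,0],[0,0,0]],"gripper":[1,1,1,1,-1,-1,-1,-1,-1,-1]}' 25
```

```text
time: 5.7
position: [0.4678, 0.0704, 0.0915]
tool_rot: [0.707, 0.707, -0.0, -0.0]
ft_force: [-1.5, -0.7, 0.1]
grip_width: 0.047
grip_force: 0.6
```

```bash
python3 -m jog '{"dp":[[0,0,0],[0,0,0],[0,0,0],[0,0,-10],[0,0,-30],[0,0,-60],[0,0,-90],[0,0,-110],[0,0,-110],[0,0,-110]],"delta_rot":[[0,0,0],[0,0,0],[0,0,0],[0,0,0],[0,0,0],[0,0,0],[0,0,0],[0,0,0],[0,0,0],[0,0,0]],"gripper":[-1,-1,-1,-1,-1,-1,-1,-1,-1,-1]}' 25
```

```text
time: 6.7
position: [0.4681, 0.0704, 0.2013]
tool_rot: [0.707, 0.707, 0.0, 0.0]
ft_force: [-0.4, 0.2, -2.9]
grip_width: 0.0456
grip_force: 24.9
```

```bash
python3 - <<'E'
from h import *
import json
W=json.load(open('w1.json'));print(px2z(np.array(W['K']),np.array(W['T']),370.2,213,.009))
W=json.load(open('w2.json'));K,T=np.array(W['K']),np.array(W['T'])
for u,v in [(290,95),(395,130)]: print(px2z(K,T,u,v,.07))
E
python3 -m jog '{"dp":[[-30,20,0],[-70,45,0],[-110,65,0],[-145,85,0],[-165,95,0],[-171,99,0],[-171,99,0],[-171,99,0],[-171,99,0]],"delta_rot":[[0,0,0],[0,0,0],[0,0,0],[0,0,0],[0,0,0],[0,0,0],[0,0,0],[0,0,0],[0,0,0]],"gripper":[-1,-1,-1,-1,-1,-1,-1,-1,-1]}' 25
python3 - <<'E'
from h import *
im,KT=snap('wrist','w4.png');a,K1=snap('scene','s4.png');b,K2=snap('side','d4.png')
c=np.array([.567,-.101]);q=-.34;Rm=np.array([[np.cos(q),-np.sin(q)],[np.sin(q),np.cos(q)]])
top=[[*(c+Rm@np.array(p)),.07] for p in [(-.041,-.041),(.041,-.041),(.041,.041),(-.041,.041)]]
for I,k in ((im,KT),(a,K1),(b,K2)):
    cv2.polylines(I,[np.round(proj(*k,top)*8).astype(int)],True,(0,255,0),1,cv2.LINE_AA,3)
cr=[im[150:330,220:440],a[140:300,180:340],b[60:200,280:420]]
cv2.imwrite('pics/m4.png',np.hstack([cv2.resize(c,(int(c.shape[1]*360/c.shape[0]) if i else 300,360) if i else (300,360)) for i,c in enumerate(cr)])[:,:,::-1][:, :800] if 0 else np.hstack([cv2.resize(cr[0],(260,213)),cv2.resize(cr[1],(270,213)),cv2.resize(cr[2],(270,213))])[:,:,::-1])
for r in ('scene','side'): print(r,[(np.round(x['rect'],1).tolist(),round(x['score'],2)) for x in robot.search_frame('short_bottle',r)])
E
```

```text
[ 0.56463536 -0.10630439  0.009     ]
[ 0.45577939 -0.02011643  0.07      ]
[ 0.62698919 -0.07507788  0.07      ]
time: 7.6
position: [0.566, -0.0988, 0.2008]
tool_rot: [0.707, 0.708, -0.0, -0.001]
ft_force: [0.7, -0.2, -1.4]
grip_width: 0.0454
grip_force: 24.9
scene [([228.7, 193.0, 268.9, 234.4], 0.98)]
side [([314.7, 97.8, 340.3, 150.0], 0.81)]
```

View pics/m4.png

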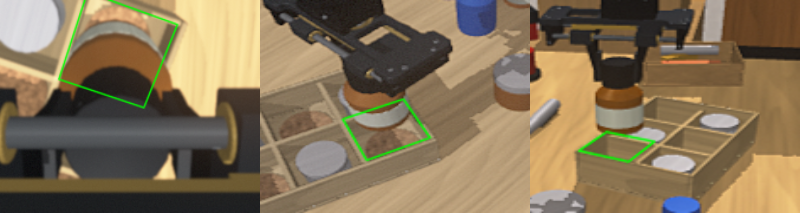

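The green cell outline sits on the real rim of the intended cell in all three views. Checking where the bottle hangs relative to the TCP.

Run:
```python
from h import *
A=[(C['scene'],np.array([228.7,193,268.9,234.4]),[0,2,3]),(C['side'],np.array([314.7,97.8,340.3,150]),[0,2,3])]
f=lambda p:np.concatenate([(bbox(k,pts('short',p[0],p[1],1,p[2]))-r)[m] for k,r,m in A])
for l in ('linear','soft_l1'):
    s=least_squares(f,[.566,-.1,.11],loss=l);print(s.x,s.fun.round(1))
print(f([.566,-.099,.11]).round(1))
```

```text
[ 0.55816337 -0.09146948  0.11151888] [-0.4 -0.1 -0.3 -0.4 -0.3  0.4]
[ 0.55816949 -0.09147384  0.11150249] [-0.4 -0.1 -0.3 -0.4 -0.3  0.4]
[-0.8 -0.1  4.9 -2.8 -2.9 -0.6]
```

```bash
python3 -m jog '{"dp":[[0,0,15],[0,0,33],[0,0,33],[0,0,33]],"delta_rot":[[0,0,0],[0,0,0],[0,0,0],[0,0,0]],"gripper":[-1,-1,-1,-1]}' 25
python3 - <<'E'
from h import *
a,K1=snap('scene','s5.png');b,K2=snap('side','d5.png')
t=robot.get_obs()['position'];print(t)
for I,k in ((a,K1),(b,K2)):
    cv2.polylines(I,[np.round(proj(*k,pts('short',t[0],t[1],1,.076)[:40])*8).astype(int)],True,(0,255,0),1,cv2.LINE_AA,3)
cv2.imwrite('pics/m5.png',np.hstack([cv2.resize(a[180:280,200:300],(400,400),interpolation=2),cv2.resize(b[90:190,280:380],(400,400),interpolation=2)])[:,:,::-1])
E
```

```text
time: 8.25
position: [0.5671, -0.1004, 0.1684]
tool_rot: [0.707, 0.707, -0.0, -0.0]
ft_force: [0.4, 0.7, -2.8]
grip_width: 0.045
grip_force: 24.9
[ 0.56792847 -0.10079415  0.16925335]
```

View pics/m5.png

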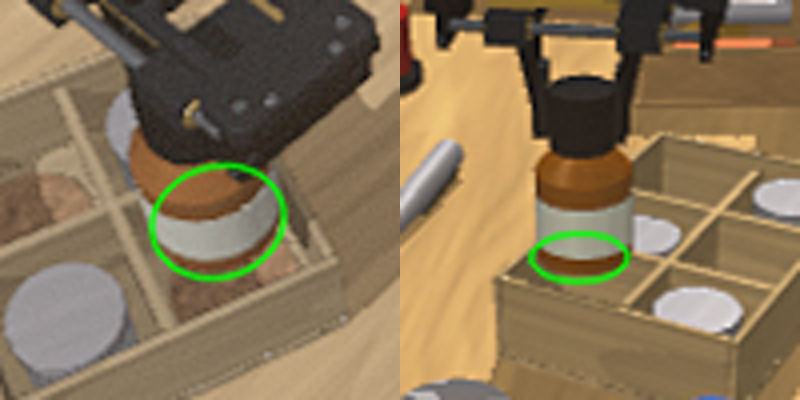

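The bottle's base appears slightly up-left of the outline in the scene view (base centre about (253,234), cell centre about (256,237.5)). Working out that offset in mm.

Run:
```python
from h import *
S=C['scene'];D=C['side']
print((px2z(*S,253,234,.07)-px2z(*S,255.75,237.5,.07)).round(4), px2z(*S,255.75,237.5,.07))
print((px2z(*D,280+583/4,90+252/4,.07)-px2z(*D,280+580/4,90+258/4,.07)).round(4))
robot.camera('scene');r=robot.search_frame('short_bottle','scene')[0]['rect'];robot.camera('side');r2=robot.search_frame('short_bottle','side')[0]['rect'];print(r,r2)
A=[(S,np.array(r),[0,2,3]),(D,np.array(r2),[0,2,3])]
f=lambda p:np.concatenate([(bbox(k,pts('short',p[0],p[1],1,p[2]))-r)[m] for k,r,m in A])
s=least_squares(f,[.566,-.1,.08]);print(s.x,s.fun.round(1))
# crate outer corners in side crop m5: near corner (738,338), left (500,280) rim
for u,v in [(738,340),(500,280)]: print(px2z(*D,280+(u-400)/4,90+v/4,.07).round(4))
```

```text
[-0.0106  0.0018  0.    ] [ 0.57241941 -0.10124225  0.07      ]
[-0.0026 -0.009   0.    ]
[201.6, 247.1, 233.5, 275.8] [313.1, 110.7, 339.8, 158.7]
[ 0.5608416  -0.17656846  0.04752295] [-2.9  9.1  3.   6.1  2.6 -3.2]
[ 0.4478 -0.0162  0.07  ]
[ 0.6175 -0.0689  0.07  ]
```

```bash
python3 -m jog '{"dp":[[-3,0,0],[-3,0,0],[-3,0,4],[-3,0,8],[-3,0,11],[-3,0,14],[-3,0,17],[-3,0,17]],"delta_rot":[[0,0,0],[0,0,0],[0,0,0],[0,0,0],[0,0,0],[0,0,0],[0,0,0],[0,0,0]],"gripper":[-1,-1,-1,-1,-1,-1,-1,-1]}' 15
```

```text
time: 9.35
position: [0.5669, -0.1035, 0.1507]
tool_rot: [0.707, 0.707, -0.0, -0.001]
ft_force: [0.0, -0.5, -1.7]
grip_width: 0.0456
grip_force: 14.9
```

```bash
python3 -m jog '{"dp":[[0,0,10],[0,0,20],[0,0,30],[0,0,38],[0,0,44],[0,0,47],[0,0,47]],"delta_rot":[[0,0,0],[0,0,0],[0,0,0],[0,0,0],[0,0,0],[0,0,0],[0,0,0]],"gripper":[-1,-1,-1,-1,-1,-1,-1]}' 15
```

```text
time: 10.05
position: [0.567, -0.1035, 0.1038]
tool_rot: [0.707, 0.707, -0.0, -0.0]
ft_force: [-0.1, 1.0, -2.5]
grip_width: 0.0456
grip_force: 14.9
```

```bash
python3 -m jog '{"dp":[[0,0,1],[0,0,2],[0,0,3],[0,0,4],[0,0,4]],"delta_rot":[[0,0,0],[0,0,0],[0,0,0],[0,0,0],[0,0,0]],"gripper":[-1,-1,-1,-1,-1]}' 15
```

```text
time: 10.55
position: [0.5674, -0.1036, 0.1006]
tool_rot: [0.707, 0.707, 0.0, 0.0]
ft_force: [-0.3, -0.2, -1.2]
grip_width: 0.0455
grip_force: 14.9
```

```bash
python3 -m jog '{"dp":[[0,0,1],[0,0,1],[0,0,2],[0,0,2]],"delta_rot":[[0,0,0],[0,0,0],[0,0,0],[0,0,0]],"gripper":[-1,-1,-1,-1]}' 15
```

```text
time: 10.95
position: [0.5671, -0.1032, 0.1002]
tool_rot: [0.707, 0.707, 0.0, -0.0]
ft_force: [-3.2, 2.0, 10.6]
grip_width: 0.0453
grip_force: 15.0
```

Seated: the wrist force is now up at 10.6 N. Releasing and rising.

```bash
python3 -m jog '{"dp":[[0,0,-1],[0,0,-1],[0,0,-1],[0,0,-1],[0,0,-1],[0,0,-20],[0,0,-60],[0,0,-110],[0,0,-160],[0,0,-200],[0,0,-200]],"delta_rot":[[0,0,0],[0,0,0],[0,0,0],[0,0,0],[0,0,0],[0,0,0],[0,0,0],[0,0,0],[0,0,0],[0,0,0],[0,0,0]],"gripper":[1,1,1,1,1,1,1,1,1,1,1]}'
```

```text
time: 12.05
position: [0.5709, -0.1049, 0.3052]
tool_rot: [0.707, 0.707, 0.003, 0.007]
ft_force: [-0.2, 0.2, 0.8]
grip_width: 0.0868
grip_force: 0.0
```

```bash
python3 -m jog '{"dp":[[323,-102,0],[323,-102,0],[323,-102,0],[323,-102,0],[323,-102,0],[323,-102,0],[323,-102,0],[323,-102,0],[323,-102,0],[323,-102,0]],"delta_rot":[[0,0,0],[0,0,0],[0,0,0],[0,0,0],[0,0,0],[0,0,0],[0,0,0],[0,0,0],[0,0,0],[0,0,0]],"gripper":[1,1,1,1,1,1,1,1,1,1]}'; python3 w.py w6
python3 - <<'E'
from h import *
import json
W=json.load(open('w6.json'));k=(np.array(W['K']),np.array(W['T']));A=(0,1,2,3)
print(proj(*k,[[.465,.281,.147]]))
for r in W['tall_bottle']: print(r,fit('tall',[(k,r,A)],False),fit('tall',[(k,r,A)]))
E
```

```text
time: 13.05
position: [0.4654, 0.2185, 0.2977]
tool_rot: [0.707, 0.707, -0.001, -0.0]
ft_force: [-0.1, -0.2, 0.4]
grip_width: 0.0869
grip_force: 0.0
tall_bottle [[286.5, 99.4, 334.0, 150.2], [285.9, 177.9, 330.3, 237.8], [199.7, 148.5, 263.3, 198.5]]
short_bottle []
pad1 []
tin1 []
jar [[380.6, 218.4, 445.3, 250.1]]
[0.46560695 0.2184909  0.2982774 ] [0.46660164 0.28733776 0.46013389]
[[316.92034132 129.60827033]]
[286.5, 99.4, 334.0, 150.2] (array([0.4563, 0.285 ]), array([-0.8,  0.1,  0.8, -0.1])) (array([0.4561, 0.285 , 0.9341]), array([-0.4,  0.4,  0.4, -0.4]))
[285.9, 177.9, 330.3, 237.8] (array([0.4525, 0.1773]), array([-0.6, -3.7,  0.6,  1.2])) (array([0.452 , 0.1712, 0.8748]), array([ 0., -0., -0.,  0.]))
[199.7, 148.5, 263.3, 198.5] (array([0.3545, 0.2246]), array([-0.9, -4.1,  4.4,  1.2])) (array([0.3465, 0.2195, 0.8488]), array([ 0.3, -0.8, -0.5,  0.6]))
```

View pics/w6.png

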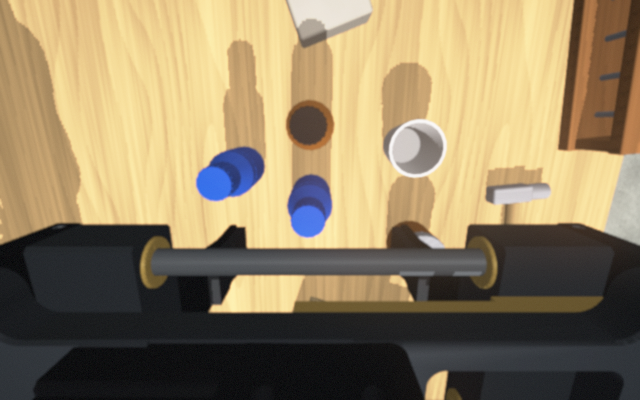

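The amber tall bottle is at (310,124), with the blue ones at (308,205) and (230,175), so the target is about (0.456, 0.285). Moving over it.

```bash
python3 -m jog '{"dp":[[66,-9,0],[66,-9,0],[66,-9,0],[66,-9,50],[66,-9,90],[66,-9,115],[66,-9,115],[66,-9,115]],"delta_rot":[[0,0,0],[0,0,0],[0,0,0],[0,0,0],[0,0,0],[0,0,0],[0,0,0],[0,0,0]],"gripper":[1,1,1,1,1,1,1,1]}'
python3 - <<'E'
from h import *
im,KT=snap('wrist','w7.png');print(robot.get_obs()['position'],proj(*KT,[[.456,.285,.147]]),bbox(KT,pts('tall',.456,.285)))
# dark cap blob
g=im.astype(int);m=((g.max(2)<75)).astype(np.uint8);m[222:]=0
n,l,s,c=cv2.connectedComponentsWithStats(m)
for i in range(1,n):
    if s[i,4]>400: print(s[i],c[i])
print([np.round(r['rect'],1) for r in robot.search_frame('tall_bottle','wrist')])
E
```

```text
time: 14.15
position: [0.4568, 0.2847, 0.1837]
tool_rot: [0.707, 0.707, -0.0, 0.0]
ft_force: [-1.1, 0.2, 0.3]
grip_width: 0.087
grip_force: 0.0
[0.45755681 0.28517923 0.18458634] [[315.66344852 220.87329987]] [283.2141783  156.05090615 349.26797395 246.32096896]
[ 289  184   52   38 1591] [314.57636706 205.09050911]
[array([283.7, 240.6, 340.1, 313.2]), array([184.8, 207.2, 255.6, 247.7]), array([285. , 156.2, 347.4, 246.7])]
```

The observed box matches the prediction to within 2 px. Descending and gripping.

```bash
python3 -m jog '{"dp":[[0,0,40],[0,0,65],[0,0,75],[0,0,75],[0,0,75],[0,0,75],[0,0,75],[0,0,75],[0,0,75],[0,0,75],[0,0,75],[0,0,75]],"delta_rot":[[0,0,0],[0,0,0],[0,0,0],[0,0,0],[0,0,0],[0,0,0],[0,0,0],[0,0,0],[0,0,0],[0,0,0],[0,0,0],[0,0,0]],"gripper":[1,1,1,1,-1,-1,-1,-1,-1,-1,-1,-1]}' 25
```

```text
time: 15.45
position: [0.4559, 0.2853, 0.1083]
tool_rot: [0.707, 0.707, -0.0, -0.0]
ft_force: [-0.3, 0.1, -0.3]
grip_width: 0.0398
grip_force: 24.9
```

```bash
python3 -m jog '{"dp":[[0,0,-10],[0,0,-30],[0,0,-60],[0,0,-95],[0,0,-130],[0,0,-160],[0,0,-175],[0,0,-180],[0,0,-180]],"delta_rot":[[0,0,0],[0,0,0],[0,0,0],[0,0,0],[0,0,0],[0,0,0],[0,0,0],[0,0,0],[0,0,0]],"gripper":[-1,-1,-1,-1,-1,-1,-1,-1,-1]}' 25; python3 -m jog '{"dp":[[-20,0,0],[-55,0,0],[-95,0,0],[-140,0,0],[-185,0,0],[-230,0,0],[-275,0,0],[-320,0,0],[-365,0,0],[-405,0,0],[-430,0,0],[-442,0,0]],"delta_rot":[[0,0,0],[0,0,0],[0,0,0],[0,0,0],[0,0,0],[0,0,0],[0,0,0],[0,0,0],[0,0,0],[0,0,0],[0,0,0],[0,0,0]],"gripper":[-1,-1,-1,-1,-1,-1,-1,-1,-1,-1,-1,-1]}' 25
```

```text
time: 16.35
position: [0.4561, 0.2853, 0.2888]
tool_rot: [0.707, 0.707, 0.0, 0.0]
ft_force: [-0.3, 0.2, -2.2]
grip_width: 0.0393
grip_force: 24.9
time: 17.55
position: [0.4554, -0.1586, 0.2868]
tool_rot: [0.708, 0.706, -0.0, -0.001]
ft_force: [0.4, 0.7, -2.3]
grip_width: 0.0394
grip_force: 24.9
```

```bash
python3 -m jog '{"dp":[[0,0,30],[0,0,60],[0,0,90],[0,0,103],[0,0,103],[0,0,107],[0,0,111],[0,0,115],[0,0,119],[0,0,123],[0,0,125],[0,0,125]],"delta_rot":[[0,0,0],[0,0,0],[0,0,0],[0,0,0],[0,0,0],[0,0,0],[0,0,0],[0,0,0],[0,0,0],[0,0,0],[0,0,0],[0,0,0]],"gripper":[-1,-1,-1,-1,-1,-1,-1,-1,-1,-1,-1,-1]}' 15
```

```text
time: 18.75
position: [0.456, -0.1565, 0.163]
tool_rot: [0.707, 0.707, -0.0, -0.0]
ft_force: [0.1, 0.1, -2.7]
grip_width: 0.04
grip_force: 15.0
```

```bash
python3 -m jog '{"dp":[[0,0,12],[0,0,24],[0,0,33],[0,0,39],[0,0,42],[0,0,43],[0,0,44],[0,0,45],[0,0,45]],"delta_rot":[[0,0,0],[0,0,0],[0,0,0],[0,0,0],[0,0,0],[0,0,0],[0,0,0],[0,0,0],[0,0,0]],"gripper":[-1,-1,-1,-1,-1,-1,-1,-1,-1]}' 15; python3 -m jog '{"dp":[[0,0,1],[0,0,1],[0,0,2],[0,0,2]],"delta_rot":[[0,0,0],[0,0,0],[0,0,0],[0,0,0]],"gripper":[-1,-1,-1,-1]}' 15
```

```text
time: 19.65
position: [0.4563, -0.1567, 0.1185]
tool_rot: [0.707, 0.707, 0.0, 0.0]
ft_force: [0.5, -0.3, -2.8]
grip_width: 0.0396
grip_force: 15.0
time: 20.05
position: [0.4561, -0.1566, 0.1171]
tool_rot: [0.707, 0.707, -0.0, 0.0]
ft_force: [-1.1, 0.8, 4.6]
grip_width: 0.0396
grip_force: 15.0
```

Contact made (+4.6 N), so the tall bottle is seated. Releasing, rising and moving clear.

```bash
python3 -m jog '{"dp":[[0,0,0],[0,0,0],[0,0,0],[0,0,0],[0,0,0],[0,0,-20],[0,0,-60],[0,0,-110],[0,0,-160],[0,0,-200],[0,0,-240],[0,0,-280]],"delta_rot":[[0,0,0],[0,0,0],[0,0,0],[0,0,0],[0,0,0],[0,0,0],[0,0,0],[0,0,0],[0,0,0],[0,0,0],[0,0,0],[0,0,0]],"gripper":[1,1,1,1,1,1,1,1,1,1,1,1]}'; python3 -m jog '{"dp":[[40,30,0],[40,30,0],[40,30,0],[40,30,0]],"delta_rot":[[0,0,0],[0,0,0],[0,0,0],[0,0,0]],"gripper":[1,1,1,1]}'
python3 - <<'E'
from h import *
im,KT=snap('wrist','w9.png');a,_=snap('scene','s9.png');b,_=snap('side','d9.png')
print(proj(*KT,[[.567,-.1035,.133],[.456,-.1566,.156]]))
for c in ('wrist','scene','side'):
    for n in ('tall_bottle','short_bottle'): print(c,n,[(np.round(r['rect']).tolist(),round(r['score'],2)) for r in robot.search_frame(n,c)])
cv2.imwrite('pics/m9.png',np.hstack([cv2.resize(im[60:240,230:430],(290,261)),cv2.resize(a[150:330,130:330],(255,261)),cv2.resize(b[90:230,270:410],(255,261))])[:,:,::-1])
E
```

```text
time: 21.25
position: [0.4558, -0.1563, 0.3981]
tool_rot: [0.707, 0.707, 0.0, 0.0]
ft_force: [0.7, -0.5, 0.8]
grip_width: 0.0869
grip_force: 0.0
time: 21.65
position: [0.4854, -0.1167, 0.3954]
tool_rot: [0.707, 0.707, -0.001, -0.001]
ft_force: [-0.0, -0.2, -0.4]
grip_width: 0.087
grip_force: 0.0
[[373.26923808 162.67264097]
 [297.43046898 201.5605236 ]]
wrist tall_bottle [([286.0, 165.0, 319.0, 213.0], 0.76), ([314.0, 224.0, 346.0, 251.0], 0.29)]
wrist short_bottle [([344.0, 138.0, 391.0, 180.0], 0.86)]
scene tall_bottle [([180.0, 190.0, 222.0, 244.0], 0.9), ([276.0, 86.0, 298.0, 141.0], 0.66), ([297.0, 112.0, 322.0, 169.0], 0.59), ([144.0, 222.0, 176.0, 261.0], 0.44)]
scene short_bottle [([236.0, 212.0, 270.0, 256.0], 0.67), ([352.0, 212.0, 432.0, 302.0], 0.47)]
side tall_bottle [([355.0, 117.0, 380.0, 159.0], 0.76), ([388.0, 206.0, 421.0, 276.0], 0.66), ([341.0, 194.0, 374.0, 256.0], 0.58)]
side short_bottle [([316.0, 131.0, 338.0, 163.0], 0.8)]
```

View pics/m9.png

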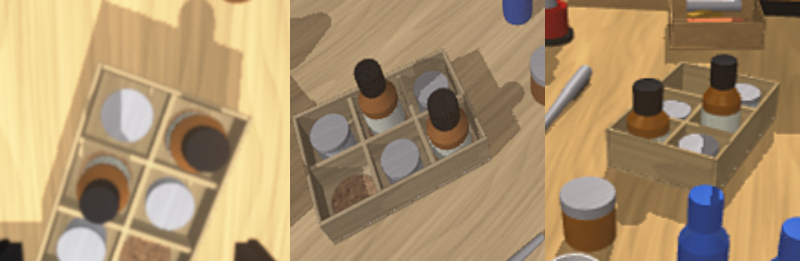

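Both bottles stand upright in their padded cells, tall at scene (201,217) and short at (253,234). The tins are undisturbed and the robot is clear, so I'm handing in.

```bash
python3 -c "
from rig import robot
print(robot.hand_in())"
```

```text
the job is handed in; nothing more can be done
None
```

I put both amber bottles upright on the cork pads of separate empty cells and handed the job in at about 22 s; the last pictures showed the tins still standing in their cells, and the hand-in returned no verdict.

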